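# Step-stack the rinsed trays to dry and weigh them down

## Task

Stack all the small wooden trays, right way up, on the drying rack so that air gets at each: the bottom one flush with the rack's green end, the next flush with the bare end, and so on by turns, each lying square along the rack on the rims of the one below. Only when the stack is complete, lift the iron weight off its hook and set it down gently, not dropped, in the middle of the top tray so that the wood dries flat. Leave the other things on the table where they are.

Things in the scene. Friction and masses are not known exactly. Their poses are not given: they have to be found in the camera images.
- tray1_mid (a point): Open-topped pale wooden tray, 100 mm wide (its x), 140 mm long (its y), 30 mm high, 150 g, walls and floor 6 mm, a brass plate on each short end. A darker rib 10 mm thick runs along its middle (along y), level with the rim: grip it across x, 39 mm free on each side. The point is its centre, 15 mm above its underside; z up. All trays are alike, the same turned half round; 4 to 6 are present.
- tray2_mid (a point): Open-topped pale wooden tray, 100 mm wide (its x), 140 mm long (its y), 30 mm high, 150 g, walls and floor 6 mm, a brass plate on each short end. A darker rib 10 mm thick runs along its middle (along y), level with the rim: grip it across x, 39 mm free on each side. The point is its centre, 15 mm above its underside; z up. All trays are alike, the same turned half round; 4 to 6 are present.
- tray3_mid (a point): Open-topped pale wooden tray, 100 mm wide (its x), 140 mm long (its y), 30 mm high, 150 g, walls and floor 6 mm, a brass plate on each short end. A darker rib 10 mm thick runs along its middle (along y), level with the rim: grip it across x, 39 mm free on each side. The point is its centre, 15 mm above its underside; z up. All trays are alike, the same turned half round; 4 to 6 are present.
- tray4_mid (a point): Open-topped pale wooden tray, 100 mm wide (its x), 140 mm long (its y), 30 mm high, 150 g, walls and floor 6 mm, a brass plate on each short end. A darker rib 10 mm thick runs along its middle (along y), level with the rim: grip it across x, 39 mm free on each side. The point is its centre, 15 mm above its underside; z up. All trays are alike, the same turned half round; 4 to 6 are present.
- tray5_mid (a point): Open-topped pale wooden tray, 100 mm wide (its x), 140 mm long (its y), 30 mm high, 150 g, walls and floor 6 mm, a brass plate on each short end. A darker rib 10 mm thick runs along its middle (along y), level with the rim: grip it across x, 39 mm free on each side. The point is its centre, 15 mm above its underside; z up. All trays are alike, the same turned half round; 4 to 6 are present.
- tray6_mid (a point): Open-topped pale wooden tray, 100 mm wide (its x), 140 mm long (its y), 30 mm high, 150 g, walls and floor 6 mm, a brass plate on each short end. A darker rib 10 mm thick runs along its middle (along y), level with the rim: grip it across x, 39 mm free on each side. The point is its centre, 15 mm above its underside; z up. All trays are alike, the same turned half round; 4 to 6 are present.
- rack_top (a point): Fixed slatted drying rack, 100 mm wide (its x, as a tray), 168 mm long (its y), 22 mm high. The point is the centre of its flat top; z is up. Its +y end is painted green, its -y end is bare wood. A tray flush with one end has its centre 14 mm from the rack's middle, towards that end.
- weight_grip (a point): Grey cast-iron disc weight, 120 mm across, 10 mm thick, about 0.6 kg, with an upright steel loop handle, 74 mm high in all. The loop is 48 mm wide outside (its y), 10 mm thick (its x), its two uprights and top bar 8 mm. The point is on the disc's axis, 56 mm above its underside: grip the uprights from outside along y here. z up. At first the bar hangs on the hook.
- hook_tip (a point): Top of the upturned tip of a fixed steel hook, 142 mm above the table. The 8 mm rod comes towards -x of this frame from a post 152 mm tall, 124 mm to the +x side; the weight's bar lies on it about 25 mm to the +x side, 16 mm lower. To come off, the weight must rise 20 mm or more, then go 70 mm towards -x of this frame.
- pump: Bystander: stainless pump bottle, 64 mm across, 174 mm tall, pump pushed down. Origin at the centre of its underside, z up.
- stopper: Bystander: green glass bottle stopper, 42 mm across, 52 mm tall. Origin at the centre of its underside, z up.
- round_a: Bystander: birch craft round, 68 mm across, 10 mm thick. Origin at the centre of its underside, z up.
- round_b: Bystander: birch craft round, 68 mm across, 10 mm thick. Origin at the centre of its underside, z up.
- clip: Bystander: grey plastic spring clip, 70 x 16 x 20 mm. Origin at the centre of its underside, z up.
- dish: Bystander: small white ceramic ring dish, 90 mm across, 22 mm high. Origin at the centre of its underside, z up.
There are look-alikes about, which are no part of the job. What is shaped like the part that bears tray5_mid but grey or red is not meant.

How it is judged:
On the way, in this order (a step that is already met when the one before it is completed fails the run):
1. all the trays that are there are stacked on the rack in alternating steps, the weight not yet on them (((z of tray1_mid in the frame of rack_top between 0.008 and 0.022 m and y of tray1_mid in the frame of rack_top between 0.006 and 0.022 m) or (z of tray1_mid in the frame of rack_top between 0.038 and 0.052 m and y of tray1_mid in the frame of rack_top between -0.022 and -0.006 m) or (z of tray1_mid in the frame of rack_top between 0.068 and 0.082 m and y of tray1_mid in the frame of rack_top between 0.006 and 0.022 m) or (z of tray1_mid in the frame of rack_top between 0.098 and 0.112 m and y of tray1_mid in the frame of rack_top between -0.022 and -0.006 m) or (z of tray1_mid in the frame of rack_top between 0.128 and 0.142 m and y of tray1_mid in the frame of rack_top between 0.006 and 0.022 m) or (z of tray1_mid in the frame of rack_top between 0.158 and 0.172 m and y of tray1_mid in the frame of rack_top between -0.022 and -0.006 m)) and x of tray1_mid in the frame of rack_top between -0.011 and 0.011 m and angle between the y axis of each of tray1_mid, tray2_mid, tray3_mid, tray4_mid, tray5_mid, tray6_mid and the y axis of rack_top, either way round below 0.14 rad and angle between each of tray1_mid, tray2_mid, tray3_mid, tray4_mid, tray5_mid, tray6_mid's own z axis and vertical below 0.1 rad and ((z of tray2_mid in the frame of rack_top between 0.008 and 0.022 m and y of tray2_mid in the frame of rack_top between 0.006 and 0.022 m) or (z of tray2_mid in the frame of rack_top between 0.038 and 0.052 m and y of tray2_mid in the frame of rack_top between -0.022 and -0.006 m) or (z of tray2_mid in the frame of rack_top between 0.068 and 0.082 m and y of tray2_mid in the frame of rack_top between 0.006 and 0.022 m) or (z of tray2_mid in the frame of rack_top between 0.098 and 0.112 m and y of tray2_mid in the frame of rack_top between -0.022 and -0.006 m) or (z of tray2_mid in the frame of rack_top between 0.128 and 0.142 m and y of tray2_mid in the frame of rack_top between 0.006 and 0.022 m) or (z of tray2_mid in the frame of rack_top between 0.158 and 0.172 m and y of tray2_mid in the frame of rack_top between -0.022 and -0.006 m)) and x of tray2_mid in the frame of rack_top between -0.011 and 0.011 m and ((z of tray3_mid in the frame of rack_top between 0.008 and 0.022 m and y of tray3_mid in the frame of rack_top between 0.006 and 0.022 m) or (z of tray3_mid in the frame of rack_top between 0.038 and 0.052 m and y of tray3_mid in the frame of rack_top between -0.022 and -0.006 m) or (z of tray3_mid in the frame of rack_top between 0.068 and 0.082 m and y of tray3_mid in the frame of rack_top between 0.006 and 0.022 m) or (z of tray3_mid in the frame of rack_top between 0.098 and 0.112 m and y of tray3_mid in the frame of rack_top between -0.022 and -0.006 m) or (z of tray3_mid in the frame of rack_top between 0.128 and 0.142 m and y of tray3_mid in the frame of rack_top between 0.006 and 0.022 m) or (z of tray3_mid in the frame of rack_top between 0.158 and 0.172 m and y of tray3_mid in the frame of rack_top between -0.022 and -0.006 m)) and x of tray3_mid in the frame of rack_top between -0.011 and 0.011 m and ((z of tray4_mid in the frame of rack_top between 0.008 and 0.022 m and y of tray4_mid in the frame of rack_top between 0.006 and 0.022 m) or (z of tray4_mid in the frame of rack_top between 0.038 and 0.052 m and y of tray4_mid in the frame of rack_top between -0.022 and -0.006 m) or (z of tray4_mid in the frame of rack_top between 0.068 and 0.082 m and y of tray4_mid in the frame of rack_top between 0.006 and 0.022 m) or (z of tray4_mid in the frame of rack_top between 0.098 and 0.112 m and y of tray4_mid in the frame of rack_top between -0.022 and -0.006 m) or (z of tray4_mid in the frame of rack_top between 0.128 and 0.142 m and y of tray4_mid in the frame of rack_top between 0.006 and 0.022 m) or (z of tray4_mid in the frame of rack_top between 0.158 and 0.172 m and y of tray4_mid in the frame of rack_top between -0.022 and -0.006 m)) and x of tray4_mid in the frame of rack_top between -0.011 and 0.011 m and ((z of tray5_mid in the frame of rack_top between 0.008 and 0.022 m and y of tray5_mid in the frame of rack_top between 0.006 and 0.022 m) or (z of tray5_mid in the frame of rack_top between 0.038 and 0.052 m and y of tray5_mid in the frame of rack_top between -0.022 and -0.006 m) or (z of tray5_mid in the frame of rack_top between 0.068 and 0.082 m and y of tray5_mid in the frame of rack_top between 0.006 and 0.022 m) or (z of tray5_mid in the frame of rack_top between 0.098 and 0.112 m and y of tray5_mid in the frame of rack_top between -0.022 and -0.006 m) or (z of tray5_mid in the frame of rack_top between 0.128 and 0.142 m and y of tray5_mid in the frame of rack_top between 0.006 and 0.022 m) or (z of tray5_mid in the frame of rack_top between 0.158 and 0.172 m and y of tray5_mid in the frame of rack_top between -0.022 and -0.006 m)) and x of tray5_mid in the frame of rack_top between -0.011 and 0.011 m and ((z of tray6_mid in the frame of rack_top between 0.008 and 0.022 m and y of tray6_mid in the frame of rack_top between 0.006 and 0.022 m) or (z of tray6_mid in the frame of rack_top between 0.038 and 0.052 m and y of tray6_mid in the frame of rack_top between -0.022 and -0.006 m) or (z of tray6_mid in the frame of rack_top between 0.068 and 0.082 m and y of tray6_mid in the frame of rack_top between 0.006 and 0.022 m) or (z of tray6_mid in the frame of rack_top between 0.098 and 0.112 m and y of tray6_mid in the frame of rack_top between -0.022 and -0.006 m) or (z of tray6_mid in the frame of rack_top between 0.128 and 0.142 m and y of tray6_mid in the frame of rack_top between 0.006 and 0.022 m) or (z of tray6_mid in the frame of rack_top between 0.158 and 0.172 m and y of tray6_mid in the frame of rack_top between -0.022 and -0.006 m)) and x of tray6_mid in the frame of rack_top between -0.011 and 0.011 m and horizontal distance between weight_grip and rack_top above 0.1 m), for 0.2 s.
2. the weight, still in the gripper, is set down on the middle of the top tray, not dropped (((z of weight_grip in the frame of rack_top between 0.168 and 0.184 m and y of weight_grip in the frame of rack_top between -0.034 and 0.006 m) or (z of weight_grip in the frame of rack_top between 0.198 and 0.214 m and y of weight_grip in the frame of rack_top between -0.006 and 0.034 m) or (z of weight_grip in the frame of rack_top between 0.228 and 0.244 m and y of weight_grip in the frame of rack_top between -0.034 and 0.006 m)) and x of weight_grip in the frame of rack_top between -0.015 and 0.015 m and angle between weight_grip's own z axis and vertical below 0.12 rad and contact force between the fingers and weight above 0.5 N), for 0.1 s.
At the end, for the whole second after the job is handed in: Every tray present is stacked upright along the rack (within 8 degrees), within 8 mm of flush with its proper end (green, bare, green, ... from the bottom) and 11 mm of the centre line; the weight stands upright on the top tray within 15 mm of its middle; nothing is held (((z of tray1_mid in the frame of rack_top between 0.008 and 0.022 m and y of tray1_mid in the frame of rack_top between 0.006 and 0.022 m) or (z of tray1_mid in the frame of rack_top between 0.038 and 0.052 m and y of tray1_mid in the frame of rack_top between -0.022 and -0.006 m) or (z of tray1_mid in the frame of rack_top between 0.068 and 0.082 m and y of tray1_mid in the frame of rack_top between 0.006 and 0.022 m) or (z of tray1_mid in the frame of rack_top between 0.098 and 0.112 m and y of tray1_mid in the frame of rack_top between -0.022 and -0.006 m) or (z of tray1_mid in the frame of rack_top between 0.128 and 0.142 m and y of tray1_mid in the frame of rack_top between 0.006 and 0.022 m) or (z of tray1_mid in the frame of rack_top between 0.158 and 0.172 m and y of tray1_mid in the frame of rack_top between -0.022 and -0.006 m)) and x of tray1_mid in the frame of rack_top between -0.011 and 0.011 m and angle between the y axis of each of tray1_mid, tray2_mid, tray3_mid, tray4_mid, tray5_mid, tray6_mid and the y axis of rack_top, either way round below 0.14 rad and angle between each of tray1_mid, tray2_mid, tray3_mid, tray4_mid, tray5_mid, tray6_mid's own z axis and vertical below 0.1 rad and ((z of tray2_mid in the frame of rack_top between 0.008 and 0.022 m and y of tray2_mid in the frame of rack_top between 0.006 and 0.022 m) or (z of tray2_mid in the frame of rack_top between 0.038 and 0.052 m and y of tray2_mid in the frame of rack_top between -0.022 and -0.006 m) or (z of tray2_mid in the frame of rack_top between 0.068 and 0.082 m and y of tray2_mid in the frame of rack_top between 0.006 and 0.022 m) or (z of tray2_mid in the frame of rack_top between 0.098 and 0.112 m and y of tray2_mid in the frame of rack_top between -0.022 and -0.006 m) or (z of tray2_mid in the frame of rack_top between 0.128 and 0.142 m and y of tray2_mid in the frame of rack_top between 0.006 and 0.022 m) or (z of tray2_mid in the frame of rack_top between 0.158 and 0.172 m and y of tray2_mid in the frame of rack_top between -0.022 and -0.006 m)) and x of tray2_mid in the frame of rack_top between -0.011 and 0.011 m and ((z of tray3_mid in the frame of rack_top between 0.008 and 0.022 m and y of tray3_mid in the frame of rack_top between 0.006 and 0.022 m) or (z of tray3_mid in the frame of rack_top between 0.038 and 0.052 m and y of tray3_mid in the frame of rack_top between -0.022 and -0.006 m) or (z of tray3_mid in the frame of rack_top between 0.068 and 0.082 m and y of tray3_mid in the frame of rack_top between 0.006 and 0.022 m) or (z of tray3_mid in the frame of rack_top between 0.098 and 0.112 m and y of tray3_mid in the frame of rack_top between -0.022 and -0.006 m) or (z of tray3_mid in the frame of rack_top between 0.128 and 0.142 m and y of tray3_mid in the frame of rack_top between 0.006 and 0.022 m) or (z of tray3_mid in the frame of rack_top between 0.158 and 0.172 m and y of tray3_mid in the frame of rack_top between -0.022 and -0.006 m)) and x of tray3_mid in the frame of rack_top between -0.011 and 0.011 m and ((z of tray4_mid in the frame of rack_top between 0.008 and 0.022 m and y of tray4_mid in the frame of rack_top between 0.006 and 0.022 m) or (z of tray4_mid in the frame of rack_top between 0.038 and 0.052 m and y of tray4_mid in the frame of rack_top between -0.022 and -0.006 m) or (z of tray4_mid in the frame of rack_top between 0.068 and 0.082 m and y of tray4_mid in the frame of rack_top between 0.006 and 0.022 m) or (z of tray4_mid in the frame of rack_top between 0.098 and 0.112 m and y of tray4_mid in the frame of rack_top between -0.022 and -0.006 m) or (z of tray4_mid in the frame of rack_top between 0.128 and 0.142 m and y of tray4_mid in the frame of rack_top between 0.006 and 0.022 m) or (z of tray4_mid in the frame of rack_top between 0.158 and 0.172 m and y of tray4_mid in the frame of rack_top between -0.022 and -0.006 m)) and x of tray4_mid in the frame of rack_top between -0.011 and 0.011 m and ((z of tray5_mid in the frame of rack_top between 0.008 and 0.022 m and y of tray5_mid in the frame of rack_top between 0.006 and 0.022 m) or (z of tray5_mid in the frame of rack_top between 0.038 and 0.052 m and y of tray5_mid in the frame of rack_top between -0.022 and -0.006 m) or (z of tray5_mid in the frame of rack_top between 0.068 and 0.082 m and y of tray5_mid in the frame of rack_top between 0.006 and 0.022 m) or (z of tray5_mid in the frame of rack_top between 0.098 and 0.112 m and y of tray5_mid in the frame of rack_top between -0.022 and -0.006 m) or (z of tray5_mid in the frame of rack_top between 0.128 and 0.142 m and y of tray5_mid in the frame of rack_top between 0.006 and 0.022 m) or (z of tray5_mid in the frame of rack_top between 0.158 and 0.172 m and y of tray5_mid in the frame of rack_top between -0.022 and -0.006 m)) and x of tray5_mid in the frame of rack_top between -0.011 and 0.011 m and ((z of tray6_mid in the frame of rack_top between 0.008 and 0.022 m and y of tray6_mid in the frame of rack_top between 0.006 and 0.022 m) or (z of tray6_mid in the frame of rack_top between 0.038 and 0.052 m and y of tray6_mid in the frame of rack_top between -0.022 and -0.006 m) or (z of tray6_mid in the frame of rack_top between 0.068 and 0.082 m and y of tray6_mid in the frame of rack_top between 0.006 and 0.022 m) or (z of tray6_mid in the frame of rack_top between 0.098 and 0.112 m and y of tray6_mid in the frame of rack_top between -0.022 and -0.006 m) or (z of tray6_mid in the frame of rack_top between 0.128 and 0.142 m and y of tray6_mid in the frame of rack_top between 0.006 and 0.022 m) or (z of tray6_mid in the frame of rack_top between 0.158 and 0.172 m and y of tray6_mid in the frame of rack_top between -0.022 and -0.006 m)) and x of tray6_mid in the frame of rack_top between -0.011 and 0.011 m and ((z of weight_grip in the frame of rack_top between 0.168 and 0.184 m and y of weight_grip in the frame of rack_top between -0.034 and 0.006 m) or (z of weight_grip in the frame of rack_top between 0.198 and 0.214 m and y of weight_grip in the frame of rack_top between -0.006 and 0.034 m) or (z of weight_grip in the frame of rack_top between 0.228 and 0.244 m and y of weight_grip in the frame of rack_top between -0.034 and 0.006 m)) and x of weight_grip in the frame of rack_top between -0.015 and 0.015 m and angle between weight_grip's own z axis and vertical below 0.12 rad); the robot touches nothing.
It fails at once if another thing on the table is knocked away (3 cm) or over (distance of any of pump, stopper, round_a, round_b, clip, dish from where it was at the start of the episode above 0.03 m or angle between any of pump, stopper, round_a, round_b, clip, dish's own z axis and vertical above 0.35 rad).
Of tray1, tray2, tray3, tray4, tray5, tray6 only 4 to 6 are there at a start; the rules pass over those that are not, and their reading is None.
At some moment in a run one of tray1, tray2, tray3, tray4, tray5, tray6 may be knocked a few centimetres aside while the robot is not near it.
It also fails if it takes over 210 s, if anything falls off the work surface, if the arm or the gripper's body presses on something with over 40 N, if the wrist force passes 120 N, or if a joint passes its speed limit or range.

## Robot

A 7-joint arm with a two-finger parallel gripper is mounted at the origin on the work surface. World frame = base frame: x ahead of the robot, y to its left, z up, the work surface at z = 0. Lengths are in m, angles in rad, forces in N, time in s.
With the tool pointing down it reaches from about 0.4 to 0.875 m from the base axis. Payload 6.5 kg.
Tool frame: the origin (TCP) lies midway between the tips of the shut fingers; the grasp point (between the pads) lies 19 mm behind it (bot.hold_point_z is the distance from the TCP to the grasp point, in m); z points along the fingers, y is the direction in which the jaws open and shut (so a half turn about z gives the same grasp; the last joint's range is limited). The gripper opens to 88 mm and grips with 3 to 60 N. Pads are 18 mm wide; open, the fingers measure 123 mm over their backs; the gripper's body (75 mm by 187 mm) begins 45 mm behind the grasp point.
Start: joints at [-1.375, 0.536, -0.004, 1.538, 0.003, 1.067, -0.071], TCP at [0.168, 0.628, 0.239] pointing down, gripper open.
Joint ranges: [-2.7, 2.7], [-0.37, 2.16], [-1.27, 1.26], [0.24, 2.4], [-1.31, 4.45], [0.19, 1.91], [-2.76, 2.76]. Speed limits (rad/s): [2.39, 2.39, 3.14, 3.14, 3.14, 3.14, 3.14].

## Interface

Orientations are given as [roll, pitch, yaw] about the fixed x, y, z axes, in that order (R = Rz(yaw) Ry(pitch) Rx(roll)).
In Python, from workcell import bot gives the robot as it stands.
- The arm moves only by the tool carry_out, never from a script. Its argument "plan" is one flat list of numbers, 7 for each row, row after row: the turn, a rotation vector about the tool's x, y, z in rad, then the shift along the tool's x, y, z in mm, then the opening, from 0 (shut) to 1 (fully open). A call has exactly 10 rows; each row is the pose to reach, as a shift and turn from the pose commanded when the call began, along the tool's axes at that moment; what a row does not reach only later rows make up. A row lasts 1/10 s, in which the tool goes at most 50 mm and 8.59 degrees, less where a joint would pass 70% of its speed; a pose out of reach is approached as far as the arm can. A call with a gripper value outside its range is refused whole. The fingers move at their own pace and stop on an object; "newtons" is the grip in N (left out, the last holds). Time passes only in rows, so rows that repeat a pose let the fingers close, or fill a call up. It gives the time, the measured TCP pose, the force and the opening at its end, in the units of the state.
- bot.read_state(): the state, without advancing time (a new reading comes with each control period).
- bot.snapshot(name): name is "side" or "top"; returns the picture (400x640x3 uint8, red, green, blue); there is no depth.
- bot.camera_info(name): a dict with "vfov" (degrees; the focal length in pixels is half the picture's height over the tangent of half this angle, whatever the lens; pixels are square), "cx", "cy" (the principal point, pixels), "eye" and "rotation" of the camera in the world. Camera axes: x right, y up, looking along -z (the intrinsics and any distortion apply to the point x, -y, -z); pixel columns grow to the right and rows downward; lengths in m; the calibration is good to about 2 mm. A picture is of the moment at which its call begins. camera_info takes no time and is no camera call.
- bot.close_job(): hands the job in, once; it reports no verdict.
The state is a dict: "clock": time; "q": joint angles; "qd": joint speeds; "joint_efforts": joint torques, N m; "tcp_pos": TCP position; "orientation": TCP orientation; "force": force on the tool from outside, world axes, zero at the start; "moment": the same for the moment, N m; "opening": finger opening in m.
Only numpy, scipy, OpenCV 4.12 (cv2) and the standard library are available. Lean on these libraries where they do the work, as an engineer would, in place of code of your own. Each camera call takes 0.05 s, during which the arm holds its last target. There are 200 camera calls.

## Working session

There is one attempt and no reset: what is moved stays moved. The work goes in short steps, Python scripts to look and compute and a tool call to move; the robot and the scene stay as the last step left them, time stands still between calls to the robot, and variables do not carry over. Pictures are saved under pics/ and viewed, about 12 in all and at most 16, crops included, and the job is handed in when it is done.

Besides the shell and the picture viewer there is one more tool, called after "Request:" in YAML: its name, and indented under it one key for each argument. carry_out: Moves the arm, as the interface text tells. Its arguments: {"type":"object","properties":{"plan":{"type":"array"},"newtons":{"type":"number"}},"required":["plan"]}

```bash
ls; mkdir -p pics; cat > h.py <<'E'
import numpy as np, cv2
from workcell import bot
E
python3 - <<'E'
from h import *
s=bot.read_state();print(s)
for n in("side","top"):
    c=bot.camera_info(n);print(n,c)
    cv2.imwrite(f"pics/{n}0.png",bot.snapshot(n)[:,:,::-1])
E
```

```text
pics
{'clock': 0.0, 'q': array([-1.37521411,  0.53715231, -0.00443643,  1.53886132,  0.00262488,
        1.06728221, -0.07121693]), 'qd': array([-0.00090688,  0.00099315,  0.00064307, -0.00088792,  0.00120004,
       -0.0005148 ,  0.00083059]), 'joint_efforts': array([-1.41264741e-04, -5.70978320e+01,  9.90764312e-01, -2.51609749e+01,
       -5.62868023e-02,  1.77558692e-02,  1.46396828e-04]), 'tcp_pos': array([0.16808896, 0.62726257, 0.23785268]), 'orientation': array([-3.13990143e+00,  1.47598248e-04,  2.87987568e+00]), 'force': array([ 0.04512089,  0.17962338, -0.0068099 ]), 'moment': array([ 0.0069725 ,  0.00638932, -0.02982547]), 'opening': 0.08832288549850141}
side {'vfov': 46.85767711681757, 'cx': 317.77129009825245, 'cy': 198.99554315835957, 'eye': array([ 0.30357708, -0.75011368,  0.89397021]), 'rotation': array([ 0.76849758,  0.00400098, -0.28679878])}
top {'vfov': 53.55360789600438, 'cx': 324.2756756301714, 'cy': 202.92731123111386, 'eye': array([ 0.37694763, -0.01092247,  1.17544951]), 'rotation': array([ 0.14338919,  0.00487838, -1.54651081])}
```

View pics/top0.png

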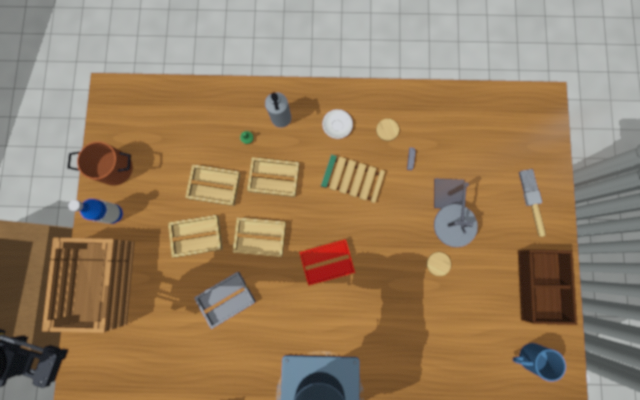

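View pics/side0.png

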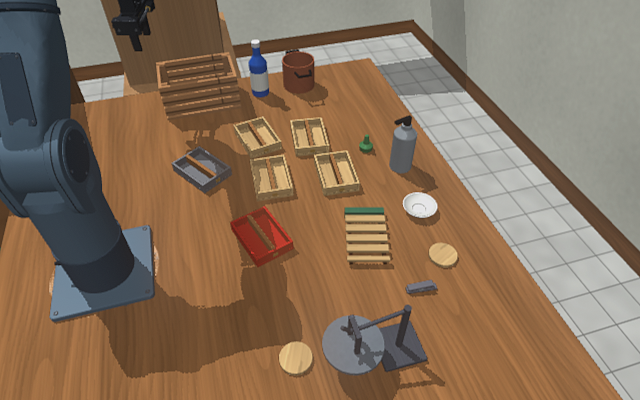

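```bash
cat > h.py <<'E'
import numpy as np, cv2
from scipy.spatial.transform import Rotation as R
from workcell import bot
def cam(n):
    c=bot.camera_info(n); f=200/np.tan(np.radians(c["vfov"]/2))
    return f,c["cx"],c["cy"],np.array(c["eye"]),R.from_euler("xyz",c["rotation"]).as_matrix()
def cast(n,uv,z):
    f,cx,cy,e,M=cam(n); uv=np.atleast_2d(uv).astype(float)
    d=np.c_[(uv[:,0]-cx)/f,-(uv[:,1]-cy)/f,-np.ones(len(uv))]@M.T
    return (e+d*((z-e[2])/d[:,2])[:,None])[:,:2]
def proj(n,P):
    f,cx,cy,e,M=cam(n); p=(np.atleast_2d(P)-e)@M
    return np.c_[cx+f*p[:,0]/-p[:,2],cy-f*p[:,1]/-p[:,2]]
def blobs(n,img,lo,hi,z,amin=150,k=5):
    m=cv2.inRange(cv2.cvtColor(img,cv2.COLOR_RGB2HSV),lo,hi)
    m=cv2.morphologyEx(m,cv2.MORPH_CLOSE,np.ones((k,k)))
    out=[]
    for c in cv2.findContours(m,cv2.RETR_EXTERNAL,cv2.CHAIN_APPROX_NONE)[0]:
        if cv2.contourArea(c)<amin: continue
        w=cast(n,cv2.convexHull(c)[:,0],z).astype(np.float32)*1000
        r=cv2.minAreaRect(w); px=c[:,0].mean(0)
        bw,bh=r[1]; a=r[2] if bw>=bh else r[2]+90   # long axis angle
        out.append((px.round(),np.round(r[0],1),np.round(sorted(r[1]),1),round((a+90)%180-90,1)))
    return out
E
python3 - <<'E'
from h import *
for n in("top","side"):
    img=cv2.imread(f"pics/{n}0.png")[:,:,::-1].copy()
    hsv=cv2.cvtColor(img,cv2.COLOR_RGB2HSV)
    for p in ([(213,171),(195,247),(260,252),(350,180),(330,170),(500,220),(455,210)] if n=="top" else [(262,195),(340,190),(366,235),(364,211),(300,250),(340,355)]): print(p,hsv[p[1],p[0]],end=" ")
    print()
    for b in blobs(n,img,(15,50,165),(35,165,255),.015): print(n,*b)
im=cv2.imread("pics/top0.png")[110:280,300:520]; a=cv2.resize(im,None,fx=3.5,fy=3.5,interpolation=cv2.INTER_CUBIC); cv2.imwrite("pics/c1.png",a)
im=cv2.imread("pics/side0.png")[190:390,270:470]; a=cv2.resize(im,None,fx=3,fy=3,interpolation=cv2.INTER_CUBIC); cv2.imwrite("pics/c2.png",a)
E
```

```text
(213, 171) [ 21  96 191] (195, 247) [ 21  98 208] (260, 252) [ 20 101 174] (350, 180) [ 18 126 160] (330, 170) [ 76 119 126] (500, 220) [ 16 153 172] (455, 210) [105  30 151] 
top [135. 397.] [ -9.6 509.9] [ 13.1 444.5] -88.5
top [474. 312.] [ 240.3 -416.8] [358.8 637.5] -89.6
top [170. 318.] [229.  316.2] [365.7 961.3] 87.9
top [ 95. 191.] [553.5 683.8] [ 67.2 142.4] 64.3
top [552. 148.] [ 731.8 -675.9] [ 39.3 129.1] 81.7
top [338. 169.] [577.8   1.3] [ 521.9 1474.1] 89.8
top [325.  82.] [919.4   0. ] [  48.4 1474.5] -89.6
(262, 195) [ 16 118 119] (340, 190) [ 19 150 107] (366, 235) [ 18 107 208] (364, 211) [ 72  96 120] (300, 250) [ 14 145 144] (340, 355) [111  14 130] 
side [295. 357.] [ 373.1 -340.8] [64.1 64.6] 74.2
side [443. 253.] [ 775.1 -191. ] [65.8 66.8] 29.7
side [366. 243.] [618.2 -90.6] [110.7 149.6] 68.1
side [273. 170.] [446.1 202.2] [ 93.1 147.5] 84.9
side [336. 169.] [624.1 169.2] [103.4 145.9] 85.3
side [309. 133.] [595.3 350.7] [103.5 146.9] 82.2
side [257. 133.] [440.2 394.1] [102.6 148.2] -78.7
```

View pics/c1.png

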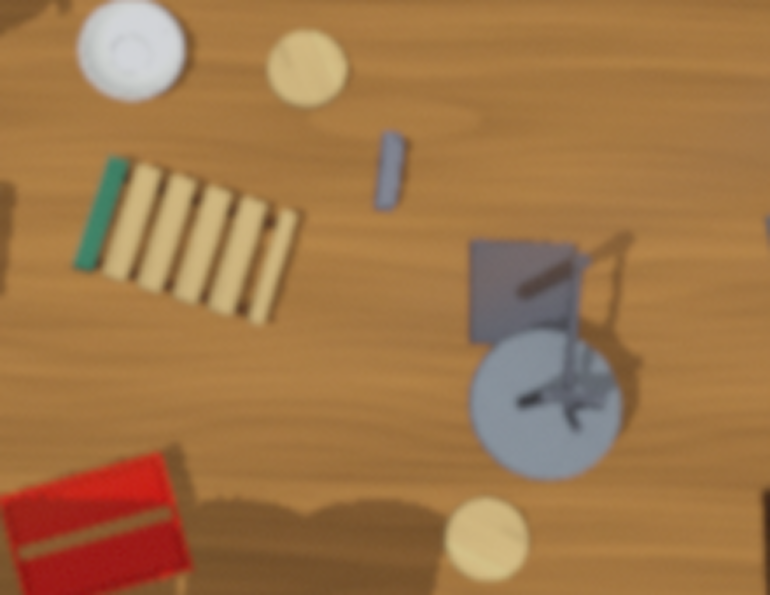

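View pics/c2.png

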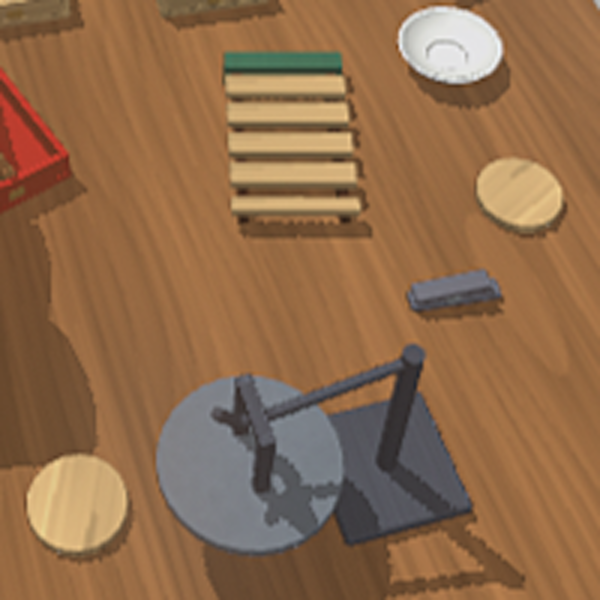

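```bash
python3 - <<'E'
from h import *
img=cv2.imread("pics/top0.png")[:,:,::-1].copy()
for smax in(120,130):
  for b in blobs("top",img,(14,40,130),(35,smax,255),.015): print("top",smax,*b)
for n in("top","side"):
    img=cv2.imread(f"pics/{n}0.png")[:,:,::-1].copy()
    for b in blobs(n,img,(60,60,60),(95,255,255),.022,60,3): print(n,"green",*b)
    for b in blobs(n,img,(95,10,80),(125,110,255),.065,800,3): print(n,"grey",*b)
# known pixel points on rack top corners (z=.022) from the crops
s=np.array([(108,157),(75,270),(300,213),(265,325)])/3.5+[300,110]; s2=np.array([(224,53),(342,53),(232,199),(361,199)])/3+[270,190]
tt=cast("top",s,.022);ss=cast("side",s2,.022);print(tt.round(4),tt.mean(0));print(ss.round(4),ss.mean(0))
# hook: post top z=.152, tip z=.142
print("post side",cast("side",np.array([[413,355]])/3+[270,190],.152),"post top",cast("top",np.array([[580,262]])/3.5+[300,110],.152))
print("tip side",cast("side",np.array([[220,411]])/3+[270,190],.142),"tip top",cast("top",np.array([[574,424]])/3.5+[300,110],.142))
print("bar ends side",cast("side",np.array([[244,381],[262,440]])/3+[270,190],.134))
E
```

```text
top 120 [439. 264.] [ 374.6 -336.3] [65.7 66.4] -44.9
top 120 [259. 237.] [440.7 187.7] [102.1 146. ] 86.2
top 120 [194. 236.] [438.7 377.7] [103.7 145.6] -79.3
top 120 [538. 216.] [ 516.4 -623.3] [ 42.5 109.3] 0.5
top 120 [212. 185.] [592. 335.] [105.  145.9] 83.1
top 120 [357. 179.] [618.2 -95. ] [102.2 145.2] 73.4
top 120 [273. 177.] [620.5 154.5] [105.9 145.4] 84.8
top 120 [387. 129.] [ 774.3 -186.2] [66.4 66.8] -89.7
top 120 [371. 108.] [643.5  -1.5] [ 598.1 1479.4] 90.0
top 130 [439. 264.] [ 375.4 -335.6] [65.7 67.2] -88.6
top 130 [ 74. 283.] [291.3 704.1] [174.4 259.9] 0.0
top 130 [ 28. 270.] [303.6 886.7] [144.2 331.8] -1.5
top 130 [259. 236.] [441.4 187.9] [105.4 147. ] 86.2
top 130 [194. 236.] [438.7 378. ] [108.4 146.2] -79.4
top 130 [533. 210.] [ 538.  -620.9] [ 55.7 156.1] 7.5
top 130 [212. 185.] [592.5 335.3] [108.1 146.4] 82.4
top 130 [357. 179.] [618.4 -95.6] [104.8 146.7] 73.6
top 130 [273. 176.] [621.3 154.5] [108.7 147.1] 85.0
top 130 [387. 129.] [ 775.1 -187. ] [67.1 71.1] -43.4
top 130 [374. 109.] [642.1  -1.5] [ 600.9 1479.4] 90.0
top green [328. 171.] [640.2 -1
[... 190 characters left out ...]
reen [364. 210.] [641.3 -12.3] [17.4 97.5] -18.7
side grey [373. 340.] [ 509.7 -373.4] [119.6 170.3] -10.2
side grey [107. 279.] [ 18.6 -48.7] [203.3 205.7] -90.0
side grey [403. 148.] [816.  147.5] [ 63.9 217.1] 62.7
side grey [ 26. 101.] [-245.7  857.8] [ 176.4 1181.5] -80.8
[[ 0.6891 -0.0174]
 [ 0.5903  0.0083]
 [ 0.6439 -0.1815]
 [ 0.5471 -0.1524]] [ 0.61757715 -0.08574927]
[[ 0.5964  0.0097]
 [ 0.6935 -0.0194]
 [ 0.5522 -0.1398]
 [ 0.6488 -0.1686]] [ 0.62272784 -0.0795344 ]
post side [[ 0.5820007  -0.37324694]] post top [[ 0.5811467  -0.37190028]]
tip side [[ 0.46011294 -0.3701655 ]] tip top [[ 0.46037536 -0.36771247]]
bar ends side [[ 0.48229116 -0.35121544]
 [ 0.47959453 -0.39107594]]
```

```bash
cat >> h.py <<'E'
def go(x,y,z,yaw):
    """shift (mm, tool axes) and turn (deg-> rad about tool axes) from the present pose"""
    s=bot.read_state(); M=R.from_euler("xyz",s["orientation"])
    d=M.inv().apply(np.array([x,y,z])-s["tcp_pos"])*1000
    r=(M.inv()*R.from_euler("xyz",[np.pi,0,np.radians(yaw)])).as_rotvec()
    print("tcp",s["tcp_pos"].round(4),"rpy",s["orientation"].round(3),"q7",s["q"][6].round(2),"op",round(s["opening"],4),"F",s["force"].round(1),"t",round(s["clock"],2))
    print("turn",r.round(3),"shift",d.round(1))
def trays(tag):
    for n,lo,z in(("top",(14,40,130),.022),("side",(15,50,165),.030)):
        img=bot.snapshot(n); cv2.imwrite(f"pics/{n}{tag}.png",img[:,:,::-1])
        for b in blobs(n,img,lo,(35,120 if n=="top" else 165,255),z,500):
            if b[2][1]<200: print(n,*b)
E
python3 - <<'E'
from h import *
for n in("side",):
  img=cv2.imread(f"pics/{n}0.png")[:,:,::-1].copy()
  for b in blobs(n,img,(15,50,165),(35,165,255),.03): print(n,*b)
print("pump base-ish",cast("side",[402,165],0.0),cast("top",[279,112],.1),"dish",cast("top",[338,124],.02))
go(.441,.187,.13,86)
E
```

```text
side [295. 357.] [ 372.  -347.8] [63.  63.5] 74.2
side [443. 253.] [ 767.1 -200.5] [64.7 65.7] 29.7
side [366. 243.] [ 612.9 -101.9] [108.8 147.1] 68.1
side [273. 170.] [443.6 185.9] [ 91.5 145. ] 84.9
side [336. 169.] [618.7 153.5] [101.6 143.4] 85.3
side [309. 133.] [590.3 331.9] [101.7 144.4] 82.2
side [257. 133.] [437.9 374.6] [100.8 145.7] -78.7
pump base-ish [[0.81720905 0.14132332]] [[0.78960335 0.13284736]] dish [[ 0.78630997 -0.03696949]]
tcp [0.1681 0.6273 0.238 ] rpy [-3.14  0.    2.88] q7 -0.07 op 0.0881 F [-0.  -0.2  0.7] t 0.1
turn [-1.000e-03  1.000e-03  1.379e+00] shift [-377.5 -354.5  108.5]
```

Request:
carry_out:
  plan: [0,0,1.379,-377,-354,0,0.4,0,0,1.379,-377,-354,0,0.4,0,0,1.379,-377,-354,0,0.4,0,0,1.379,-377,-354,0,0.4,0,0,1.379,-377,-354,0,0.4,0,0,1.379,-377,-354,0,0.4,0,0,1.379,-377,-354,0,0.4,0,0,1.379,-377,-354,0,0.4,0,0,1.379,-377,-354,0,0.4,0,0,1.379,-377,-354,0,0.4]
  newtons: 25

```text
clock: 1.1
tcp_pos: [0.4323, 0.2011, 0.2387]
orientation: [3.142, -0.0, 1.497]
force: [1.0, 1.0, -0.2]
opening: 0.0353
```

```bash
python3 - <<'E'
from h import *
go(.442,.187,.010,86)
E
```

```text
tcp [0.4323 0.2011 0.2387] rpy [ 3.142 -0.     1.497] q7 -0.47 op 0.0353 F [ 1.   1.  -0.2] t 1.1
turn [ 0.    -0.    -0.004] shift [-13.4  10.8 228.7]
```

Request:
carry_out:
  plan: [0,0,0,-13,11,40,0.4,0,0,0,-13,11,80,0.4,0,0,0,-13,11,120,0.4,0,0,0,-13,11,150,0.4,0,0,0,-13,11,170,0.4,0,0,0,-13,11,180,0.4,0,0,0,-13,11,190,0.4,0,0,0,-13,11,190,0.4,0,0,0,-13,11,190,0.4,0,0,0,-13,11,190,0.4]

```text
clock: 2.1
tcp_pos: [0.4425, 0.1895, 0.0496]
orientation: [3.14, -0.001, 1.501]
force: [-0.3, 0.1, -0.3]
opening: 0.0355
```

```bash
python3 - <<'E'
from h import *
go(.442,.187,.010,86)
E
```

```text
tcp [0.4425 0.1895 0.0496] rpy [ 3.140e+00 -1.000e-03  1.501e+00] q7 -0.24 op 0.0355 F [-0.3  0.1 -0.3] t 2.1
turn [ 0.001 -0.001 -0.   ] shift [-2.6 -0.3 39.6]
```

Request:
carry_out:
  plan: [0,0,0,-2,0,15,0.4,0,0,0,-2,0,28,0.4,0,0,0,-2,0,36,0.4,0,0,0,-2,0,40,0.4,0,0,0,-2,0,40,0.4,0,0,0,-2,0,40,0,0,0,0,-2,0,40,0,0,0,0,-2,0,40,0,0,0,0,-2,0,40,0,0,0,0,-2,0,40,0]

```text
clock: 3.1
tcp_pos: [0.4414, 0.1873, 0.009]
orientation: [-3.141, -0.0, 1.501]
force: [-2.8, -0.2, 4.8]
opening: 0.01
```

```bash
python3 - <<'E'
from h import *
go(.622,-.0725,.20,74)
E
```

```text
tcp [0.4414 0.1873 0.009 ] rpy [-3.141 -0.     1.501] q7 -0.2 op 0.01 F [-2.8 -0.2  4.8] t 3.1
turn [-0.    -0.     0.209] shift [-246.6  198.2 -191.1]
```

Request:
carry_out:
  plan: [0,0,0,0,0,-25,0,0,0,0,0,0,-60,0,0,0,0.03,-20,20,-100,0,0,0,0.07,-55,45,-140,0,0,0,0.1,-90,73,-170,0,0,0,0.13,-130,103,-190,0,0,0,0.16,-168,134,-190,0,0,0,0.19,-203,162,-190,0,0,0,0.209,-230,185,-190,0,0,0,0.209,-247,198,-190,0]

```text
clock: 4.1
tcp_pos: [0.6233, -0.0778, 0.1988]
orientation: [3.14, 0.002, 1.287]
force: [1.1, -0.7, -2.3]
opening: 0.0098
```

```bash
python3 - <<'E'
from h import *
go(.622,-.0725,.031,74)
E
```

```text
tcp [ 0.6233 -0.0778  0.1988] rpy [3.140e+00 2.000e-03 1.287e+00] q7 0.04 op 0.0098 F [ 1.1 -0.7 -2.3] t 4.1
turn [ 0.002  0.002 -0.004] shift [  5.1  -3.1 167.7]
```

Request:
carry_out:
  plan: [0,0,0,0,0,30,0,0,0,0,0,0,60,0,0,0,0,0,0,90,0,0,0,0,0,0,115,0,0,0,0,0,0,135,0,0,0,0,0,0,145,0,0,0,0,0,0,150,0,0,0,0,0,0,150,0,0,0,0,0,0,150,0,0,0,0,0,0,150,0]

```text
clock: 5.1
tcp_pos: [0.6227, -0.0731, 0.0498]
orientation: [3.14, -0.0, 1.292]
force: [0.3, -0.4, -1.5]
opening: 0.0097
```

```bash
python3 - <<'E'
from h import *
go(.622,-.0725,.031,74)
for n in ("side","top"): cv2.imwrite(f"pics/{n}1.png",bot.snapshot(n)[:,:,::-1])
a=cv2.imread("pics/side1.png")[150:300,260:460];b=cv2.imread("pics/top1.png")[110:260,260:460]
cv2.imwrite("pics/c3.png",cv2.resize(np.vstack([a]),None,fx=4,fy=4,interpolation=cv2.INTER_CUBIC))
E
```

```text
tcp [ 0.6227 -0.0731  0.0498] rpy [ 3.14  -0.     1.292] q7 0.11 op 0.0097 F [ 0.3 -0.4 -1.5] t 5.1
turn [ 0.002 -0.     0.   ] shift [ 0.4 -0.9 18.8]
```

View pics/c3.png

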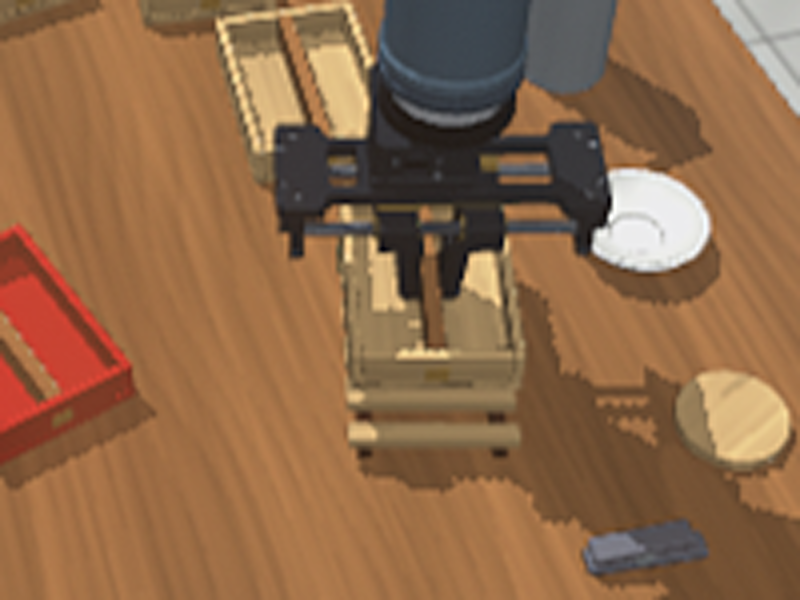

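Request:
carry_out:
  plan: [0,0,0,0,-1,8,0,0,0,0,0,-1,14,0,0,0,0,0,-1,17,0,0,0,0,0,-1,19,0,0,0,0,0,-1,19,0,0,0,0,0,-1,19,0.4,0,0,0,0,-1,19,0.4,0,0,0,0,-1,19,0.4,0,0,0,0,-1,-10,0.4,0,0,0,0,-1,-50,0.4]

```text
clock: 6.2
tcp_pos: [0.6192, -0.0726, 0.0973]
orientation: [-3.137, 0.001, 1.292]
force: [0.6, -0.5, 1.2]
opening: 0.0351
```

```bash
python3 - <<'E'
from h import *
go(.620,.154,.20,85)
E
```

```text
tcp [ 0.6192 -0.0726  0.0973] rpy [-3.137e+00  1.000e-03  1.292e+00] q7 0.09 op 0.0351 F [ 0.6 -0.5  1.2] t 6.2
turn [-0.005  0.001 -0.192] shift [ 217.9  -62.1 -102.7]
```

Request:
carry_out:
  plan: [0,0,0,0,0,-50,0.4,0,0,-0.04,30,-9,-100,0.4,0,0,-0.08,75,-21,-103,0.4,0,0,-0.12,120,-34,-103,0.4,0,0,-0.16,160,-46,-103,0.4,0,0,-0.192,195,-56,-103,0.4,0,0,-0.192,218,-62,-103,0.4,0,0,-0.192,218,-62,-103,0.4,0,0,-0.192,218,-62,-103,0.4,0,0,-0.192,218,-62,-103,0.4]

```text
clock: 7.2
tcp_pos: [0.6216, 0.1515, 0.2017]
orientation: [3.141, 0.001, 1.481]
force: [0.4, -0.1, -0.4]
opening: 0.0355
```

```bash
python3 - <<'E'
from h import *
go(.620,.154,.010,85)
trays(2)
cv2.imwrite("pics/c4.png",np.vstack([cv2.imread("pics/side2.png")[80:300,160:560],cv2.imread("pics/top2.png")[100:300,140:540]])); 
E
```

```text
tcp [0.6216 0.1515 0.2017] rpy [3.141e+00 1.000e-03 1.481e+00] q7 -0.17 op 0.0355 F [ 0.4 -0.1 -0.4] t 7.2
turn [ 0.     0.001 -0.002] shift [  2.6  -1.8 191.7]
top [ 29. 245.] [381.7 880.3] [165.9 187.7] -10.1
top [280. 178.] [616.9 128.4] [102.4 112.6] -11.0
top [353. 178.] [623.  -82.8] [108.4 170.9] 74.0
side [364. 224.] [627.  -56.5] [102.  142.9] 74.1
side [336. 169.] [619.  153.5] [101.7 143.7] 85.0
side [256. 134.] [434.3 373.9] [109.6 144.6] -79.3
side [307. 131.] [592.4 349.2] [101.4 179.8] 81.7
```

View pics/c4.png

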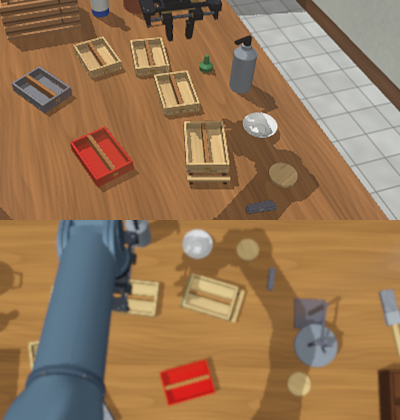

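Request:
carry_out:
  plan: [0,0,0,2,-1,35,0.4,0,0,0,2,-1,75,0.4,0,0,0,2,-1,115,0.4,0,0,0,2,-1,145,0.4,0,0,0,2,-1,165,0.4,0,0,0,2,-1,178,0.4,0,0,0,2,-1,187,0.4,0,0,0,2,-1,191,0.4,0,0,0,2,-1,191,0.4,0,0,0,2,-1,191,0.4]

```text
clock: 8.3
tcp_pos: [0.6213, 0.1561, 0.0117]
orientation: [3.14, -0.001, 1.484]
force: [-0.2, 0.7, -0.1]
opening: 0.0354
```

```bash
python3 - <<'E'
from h import *
go(.619,.154,.010,85)
E
```

```text
tcp [0.6213 0.1561 0.0117] rpy [ 3.140e+00 -1.000e-03  1.484e+00] q7 -0.08 op 0.0354 F [-0.2  0.7 -0.1] t 8.3
turn [ 0.001 -0.001  0.   ] shift [-2.2 -2.1  1.7]
```

Request:
carry_out:
  plan: [0,0,0,-2,-2,2,0.4,0,0,0,-2,-2,2,0,0,0,0,-2,-2,2,0,0,0,0,-2,-2,2,0,0,0,0,-2,-2,2,0,0,0,0,-2,-2,2,0,0,0,0,-2,-2,-20,0,0,0,0,-2,-2,-60,0,0,0,0,-2,-2,-110,0,0,0,0,-2,-2,-150,0]

```text
clock: 9.3
tcp_pos: [0.6185, 0.154, 0.1628]
orientation: [3.141, -0.0, 1.484]
force: [0.2, 0.6, -1.6]
opening: 0.0097
```

```bash
python3 - <<'E'
from h import *
go(.614,-.0995,.18,74)
E
```

```text
tcp [0.6185 0.154  0.1628] rpy [ 3.141 -0.     1.484] q7 -0.15 op 0.0097 F [ 0.2  0.6 -1.6] t 9.3
turn [ 0.001 -0.     0.192] shift [-252.9   17.6  -17.2]
```

Request:
carry_out:
  plan: [0,0,0.03,-30,2,-17,0,0,0,0.06,-70,5,-17,0,0,0,0.1,-112,8,-17,0,0,0,0.14,-154,11,-17,0,0,0,0.17,-190,14,-17,0,0,0,0.192,-220,16,-17,0,0,0,0.192,-241,17,-17,0,0,0,0.192,-252,18,-17,0,0,0,0.192,-253,18,-17,0,0,0,0.192,-253,18,-17,0]

```text
clock: 10.3
tcp_pos: [0.6144, -0.0981, 0.1775]
orientation: [-3.141, -0.001, 1.293]
force: [0.8, 0.0, -1.0]
opening: 0.0098
```

```bash
python3 - <<'E'
from h import *
go(.614,-.0995,.062,74)
E
```

```text
tcp [ 0.6144 -0.0981  0.1775] rpy [-3.141e+00 -1.000e-03  1.293e+00] q7 0.09 op 0.0098 F [ 0.8  0.  -1. ] t 10.3
turn [-0.001 -0.001  0.001] shift [-1.500e+00  1.000e-01  1.155e+02]
```

Lower slowly to contact, settle, then I'll check before releasing.

Request:
carry_out:
  plan: [0,0,0,-1,0,25,0,0,0,0,-1,0,55,0,0,0,0,-1,0,80,0,0,0,0,-1,0,95,0,0,0,0,-1,0,104,0,0,0,0,-1,0,109,0,0,0,0,-1,0,112,0,0,0,0,-1,0,114,0,0,0,0,-1,0,115,0,0,0,0,-1,0,115,0]

```text
clock: 11.3
tcp_pos: [0.6143, -0.1005, 0.0631]
orientation: [3.141, -0.0, 1.292]
force: [-0.1, 0.1, -1.7]
opening: 0.0096
```

```bash
python3 - <<'E'
from h import *
go(.614,-.0995,.062,74)
E
```

```text
tcp [ 0.6143 -0.1005  0.0631] rpy [ 3.141 -0.     1.292] q7 0.16 op 0.0096 F [-0.1  0.1 -1.7] t 11.3
turn [ 0.001 -0.     0.   ] shift [ 0.9 -0.6  1.1]
```

Request:
carry_out:
  plan: [0,0,0,1,-1,1,0,0,0,0,1,-1,2,0,0,0,0,1,-1,2,0,0,0,0,1,-1,2,0.4,0,0,0,1,-1,2,0.4,0,0,0,1,-1,2,0.4,0,0,0,1,-1,-15,0.4,0,0,0,1,-1,-50,0.4,0,0,0,1,-1,-90,0.4,0,0,0,1,-1,-130,0.4]

```text
clock: 12.3
tcp_pos: [0.6133, -0.0995, 0.1954]
orientation: [3.141, 0.0, 1.291]
force: [1.1, -0.2, 0.4]
opening: 0.0354
```

```bash
python3 - <<'E'
from h import *
go(.591,.333,.18,82.5)
E
```

```text
tcp [ 0.6133 -0.0995  0.1954] rpy [3.141 0.    1.291] q7 0.08 op 0.0354 F [ 1.1 -0.2  0.4] t 12.3
turn [ 0.001  0.    -0.149] shift [ 409.6 -140.7   15.2]
```

Request:
carry_out:
  plan: [0,0,-0.02,30,-10,0,0.4,0,0,-0.04,75,-26,0,0.4,0,0,-0.06,120,-41,0,0.4,0,0,-0.08,165,-57,0,0.4,0,0,-0.1,210,-72,0,0.4,0,0,-0.12,255,-88,0,0.4,0,0,-0.14,300,-103,5,0.4,0,0,-0.149,345,-119,15,0.4,0,0,-0.149,385,-132,15,0.4,0,0,-0.149,409,-140,15,0.4]

```text
clock: 13.3
tcp_pos: [0.5901, 0.3373, 0.1786]
orientation: [-3.141, -0.002, 1.445]
force: [-0.3, 0.4, 0.1]
opening: 0.035
```

```bash
python3 - <<'E'
from h import *
trays(3)
go(.591,.333,.010,82.5)
E
```

```text
top [194. 236.] [438.2 375.2] [103.4 145.1] -79.4
top [214. 185.] [590.6 328.2] [107.4 136.1] 82.5
top [355. 176.] [626.8 -89.3] [116.9 182.9] 74.9
side [295. 357.] [ 372.2 -346.8] [63.  65.5] 74.2
side [256. 133.] [434.  373.8] [108.7 145.7] -78.7
side [308. 132.] [591.6 343.7] [101.4 168.6] 81.7
tcp [0.5899 0.3384 0.1785] rpy [-3.141e+00 -3.000e-03  1.448e+00] q7 -0.47 op 0.0353 F [-0.8  0.2 -0.2] t 13.4
turn [-0.    -0.003  0.008] shift [ -5.7   1.8 168.5]
```

Request:
carry_out:
  plan: [0,0,0,-2,1,30,0.4,0,0,0,-3,1,65,0.4,0,0,0,-3,1,100,0.4,0,0,0,-3,1,125,0.4,0,0,0,-3,1,143,0.4,0,0,0,-3,1,153,0.4,0,0,0,-3,1,160,0.4,0,0,0,-3,1,165,0.4,0,0,0,-3,1,168,0.4,0,0,0,-3,1,168,0.4]

```text
clock: 14.4
tcp_pos: [0.5923, 0.3296, 0.0101]
orientation: [3.141, -0.0, 1.441]
force: [0.1, 0.9, 0.4]
opening: 0.0354
```

```bash
python3 - <<'E'
from h import *
go(.591,.333,.010,82.5)
s=bot.snapshot("side"); cv2.imwrite("pics/c5.png",cv2.resize(s[90:290,230:450,::-1],None,fx=3,fy=3,interpolation=cv2.INTER_CUBIC))
E
```

```text
tcp [0.5923 0.3296 0.0101] rpy [ 3.141 -0.     1.441] q7 -0.4 op 0.0354 F [0.1 0.9 0.4] t 14.4
turn [ 0.    -0.     0.001] shift [ 3.3 -1.7  0.1]
```

View pics/c5.png

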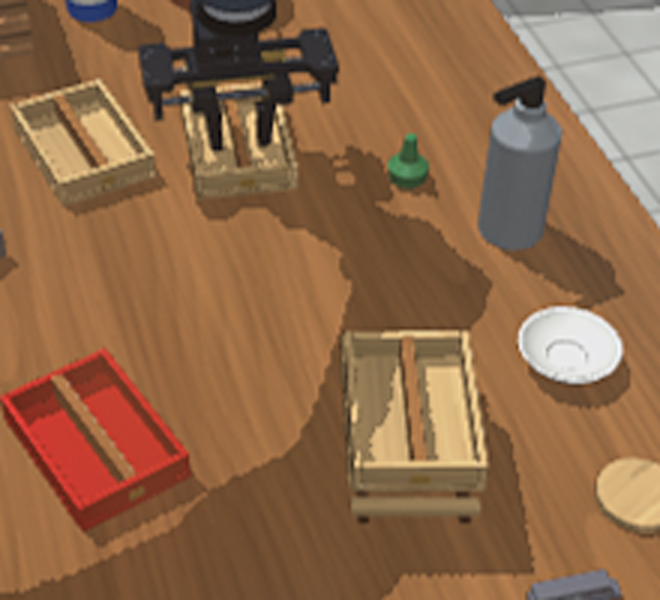

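Request:
carry_out:
  plan: [0,0,0,3,-1,0,0.4,0,0,0,3,-1,0,0,0,0,0,3,-1,0,0,0,0,0,3,-1,0,0,0,0,0,3,-1,0,0,0,0,0,3,-1,0,0,0,0,0,3,-1,-20,0,0,0,0,3,-1,-60,0,0,0,0,3,-1,-110,0,0,0,0,3,-1,-160,0]

```text
clock: 15.45
tcp_pos: [0.5911, 0.3321, 0.1723]
orientation: [-3.142, 0.0, 1.44]
force: [0.3, 0.5, -1.5]
opening: 0.0097
```

```bash
python3 - <<'E'
from h import *
go(.622,-.0725,.21,74)
p=cast("side",np.array([(344,333),(469,332),(487,465),(350,467)])/3+[230,90],.082); print(p.round(4),p.mean(0))
E
```

```text
tcp [0.5911 0.3321 0.1723] rpy [-3.142  0.     1.44 ] q7 -0.46 op 0.0097 F [ 0.3  0.5 -1.5] t 15.45
turn [-0.     0.     0.149] shift [-397.1   83.2  -37.5]
[[ 0.5834 -0.0216]
 [ 0.681  -0.0496]
 [ 0.6415 -0.1808]
 [ 0.5433 -0.1535]] [ 0.61227055 -0.10135509]
```

Request:
carry_out:
  plan: [0,0,0,-20,4,-20,0,0,0,0.02,-60,13,-37,0,0,0,0.05,-105,22,-37,0,0,0,0.08,-150,31,-37,0,0,0,0.1,-198,41,-37,0,0,0,0.12,-246,52,-37,0,0,0,0.14,-293,61,-37,0,0,0,0.149,-340,71,-37,0,0,0,0.149,-378,79,-37,0,0,0,0.149,-397,83,-37,0]

```text
clock: 16.45
tcp_pos: [0.6217, -0.0775, 0.2084]
orientation: [3.14, 0.002, 1.286]
force: [0.6, 0.2, -1.9]
opening: 0.0099
```

```bash
python3 - <<'E'
from h import *
go(.622,-.0725,.092,74)
E
```

```text
tcp [ 0.6217 -0.0775  0.2084] rpy [3.140e+00 2.000e-03 1.286e+00] q7 0.04 op 0.0099 F [ 0.6  0.2 -1.9] t 16.45
turn [ 0.002  0.002 -0.005] shift [  5.1  -1.3 116.4]
```

Request:
carry_out:
  plan: [0,0,0,0,0,25,0,0,0,0,0,0,55,0,0,0,0,0,0,80,0,0,0,0,0,0,95,0,0,0,0,0,0,104,0,0,0,0,0,0,109,0,0,0,0,0,0,112,0,0,0,0,0,0,114,0,0,0,0,0,0,115,0,0,0,0,0,0,115,0]

```text
clock: 17.45
tcp_pos: [0.6225, -0.0719, 0.0921]
orientation: [3.141, -0.0, 1.292]
force: [-0.9, -0.1, -1.6]
opening: 0.0097
```

```bash
python3 - <<'E'
from h import *
go(.622,-.0725,.092,74)
E
```

```text
tcp [ 0.6225 -0.0719  0.0921] rpy [ 3.141 -0.     1.292] q7 0.1 op 0.0097 F [-0.9 -0.1 -1.6] t 17.45
turn [ 0.001 -0.     0.   ] shift [-0.7 -0.3  0.1]
```

Request:
carry_out:
  plan: [0,0,0,0,0,1,0,0,0,0,0,0,1,0,0,0,0,0,0,1,0,0,0,0,0,0,1,0.4,0,0,0,0,0,1,0.4,0,0,0,0,0,1,0.4,0,0,0,0,0,-15,0.4,0,0,0,0,0,-50,0.4,0,0,0,0,0,-90,0.4,0,0,0,0,0,-120,0.4]

```text
clock: 18.45
tcp_pos: [0.623, -0.0724, 0.2153]
orientation: [3.139, -0.0, 1.291]
force: [0.6, -0.7, -0.0]
opening: 0.0355
```

```bash
python3 - <<'E'
from h import *
trays(4)
go(.438,.375,.20,101)
E
```

```text
top [194. 236.] [438.2 375.2] [103.4 145.1] -79.4
side [256. 134.] [434.3 373.9] [109.6 144.6] -79.3
tcp [ 0.6252 -0.0728  0.2176] rpy [ 3.133e+00 -2.000e-03  1.291e+00] q7 0.03 op 0.0352 F [ 0.4  0.6 -1.1] t 18.55
turn [ 0.009  0.    -0.472] shift [ 378.7 -303.6   15.7]
```

Request:
carry_out:
  plan: [0,0,-0.04,25,-20,0,0.4,0,0,-0.09,63,-51,0,0.4,0,0,-0.14,101,-81,0,0.4,0,0,-0.19,139,-111,0,0.4,0,0,-0.24,177,-142,0,0.4,0,0,-0.29,215,-172,0,0.4,0,0,-0.34,253,-203,0,0.4,0,0,-0.39,291,-233,0,0.4,0,0,-0.44,329,-264,5,0.4,0,0,-0.472,360,-289,15,0.4]

```text
clock: 19.55
tcp_pos: [0.4422, 0.3568, 0.1974]
orientation: [3.141, -0.002, 1.767]
force: [0.5, -0.0, -0.1]
opening: 0.0354
```

```bash
python3 - <<'E'
from h import *
trays(5)
go(.437,.375,.01,100.8)
E
```

```text
top [199. 235.] [440.2 361.5] [104.9 117.9] -79.1
top [355. 174.] [632.6 -89.8] [126.2 184.9] 74.2
side [256. 133.] [434.  373.8] [108.7 145.7] -78.7
tcp [0.4389 0.3598 0.1954] rpy [-3.139e+00 -2.000e-03  1.774e+00] q7 -0.39 op 0.0355 F [ 0.1 -0.5 -0.3] t 19.65
turn [-0.003 -0.002  0.015] shift [ 14.9   1.7 185.4]
```

Request:
carry_out:
  plan: [0,0,0,5,1,35,0.4,0,0,0,10,1,75,0.4,0,0,0,15,1,110,0.4,0,0,0,15,1,138,0.4,0,0,0,15,1,158,0.4,0,0,0,15,1,170,0.4,0,0,0,15,1,178,0.4,0,0,0,15,1,183,0.4,0,0,0,15,1,185,0.4,0,0,0,15,1,185,0.4]

```text
clock: 20.65
tcp_pos: [0.442, 0.3689, 0.0122]
orientation: [3.141, -0.0, 1.764]
force: [-0.6, 0.2, 0.6]
opening: 0.0355
```

```bash
python3 - <<'E'
from h import *
go(.437,.375,.01,100.8)
E
```

```text
tcp [0.442  0.3689 0.0122] rpy [ 3.141 -0.     1.764] q7 -0.32 op 0.0355 F [-0.6  0.2  0.6] t 20.65
turn [ 0.001 -0.     0.005] shift [ 6.9 -3.8  2.2]
```

Request:
carry_out:
  plan: [0,0,0,7,-4,2,0.4,0,0,0,7,-4,2,0.4,0,0,0,7,-4,2,0,0,0,0,7,-4,2,0,0,0,0,7,-4,2,0,0,0,0,7,-4,2,0,0,0,0,7,-4,2,0,0,0,0,7,-4,-20,0,0,0,0,7,-4,-60,0,0,0,0,7,-4,-110,0]

```text
clock: 21.65
tcp_pos: [0.4348, 0.3735, 0.1211]
orientation: [-3.138, 0.003, 1.764]
force: [0.2, 0.7, -1.7]
opening: 0.0098
```

```bash
python3 - <<'E'
from h import *
go(.614,-.0995,.22,74)
s=bot.snapshot("side"); cv2.imwrite("pics/side6.png",s[:,:,::-1]); cv2.imwrite("pics/c6.png",cv2.resize(s[80:280,230:450,::-1],None,fx=3,fy=3,interpolation=cv2.INTER_CUBIC))
E
```

```text
tcp [0.4348 0.3735 0.1211] rpy [-3.138e+00  3.000e-03  1.764e+00] q7 -0.38 op 0.0098 F [ 0.2  0.7 -1.7] t 21.65
turn [-0.003  0.004  0.472] shift [-498.8   84.7  -97.8]
```

View pics/c6.png

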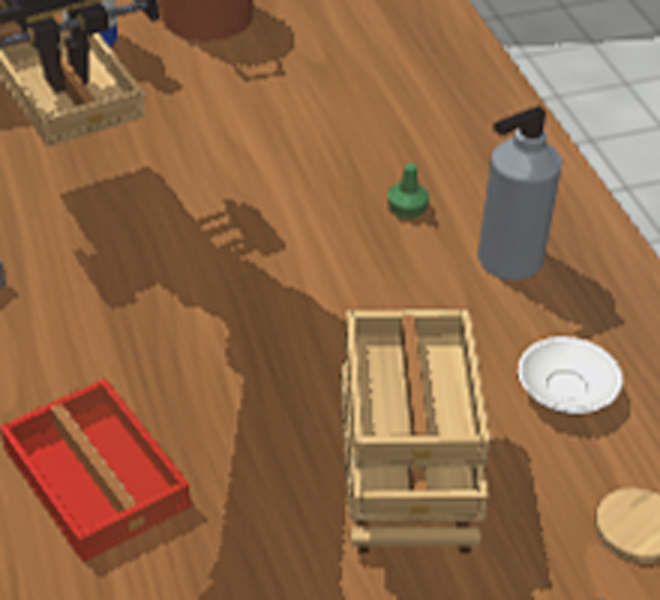

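Request:
carry_out:
  plan: [0,0,0.05,-20,3,-40,0,0,0,0.1,-60,10,-80,0,0,0,0.15,-107,18,-97,0,0,0,0.2,-155,26,-97,0,0,0,0.25,-203,34,-97,0,0,0,0.3,-251,42,-97,0,0,0,0.35,-299,51,-97,0,0,0,0.4,-347,59,-97,0,0,0,0.45,-395,67,-97,0,0,0,0.472,-435,74,-97,0]

```text
clock: 22.7
tcp_pos: [0.5925, -0.041, 0.2184]
orientation: [-3.141, 0.001, 1.288]
force: [0.4, -0.4, -2.3]
opening: 0.01
```

```bash
python3 - <<'E'
from h import *
go(.614,-.0995,.22,74)
p=cast("side",np.array([(347,312),(470,311),(487,438),(351,440)])/3+[230,80],.112); print(p.round(4),p.mean(0))
E
```

```text
tcp [ 0.5925 -0.041   0.2184] rpy [-3.141e+00  1.000e-03  1.288e+00] q7 -0.02 op 0.01 F [ 0.4 -0.4 -2.3] t 22.7
turn [-0.     0.001 -0.003] shift [-50.2  36.9  -1.6]
[[ 0.5938  0.0051]
 [ 0.6897 -0.0224]
 [ 0.6499 -0.152 ]
 [ 0.5525 -0.125 ]] [ 0.62148776 -0.07358475]
```

Request:
carry_out:
  plan: [0,0,0,-22,17,0,0,0,0,0,-40,30,0,0,0,0,0,-51,38,0,0,0,0,0,-51,38,20,0,0,0,0,-51,38,45,0,0,0,0,-51,38,65,0,0,0,0,-51,38,78,0,0,0,0,-51,38,84,0,0,0,0,-51,38,86,0,0,0,0,-51,38,86,0]

```text
clock: 23.7
tcp_pos: [0.6153, -0.0974, 0.1332]
orientation: [3.141, -0.0, 1.292]
force: [0.9, -0.6, -0.5]
opening: 0.0097
```

```bash
python3 - <<'E'
from h import *
go(.614,-.0995,.122,74)
E
```

```text
tcp [ 0.6153 -0.0974  0.1332] rpy [ 3.141 -0.     1.292] q7 0.13 op 0.0097 F [ 0.9 -0.6 -0.5] t 23.7
turn [ 0.001 -0.     0.   ] shift [-2.4 -0.7 11.2]
```

Request:
carry_out:
  plan: [0,0,0,-2,-1,4,0,0,0,0,-2,-1,8,0,0,0,0,-2,-1,10,0,0,0,0,-2,-1,12,0,0,0,0,-2,-1,12,0,0,0,0,-2,-1,12,0.4,0,0,0,-2,-1,12,0.4,0,0,0,-2,-1,12,0.4,0,0,0,-2,-1,-5,0.4,0,0,0,-2,-1,-35,0.4]

```text
clock: 24.7
tcp_pos: [0.6121, -0.0988, 0.1673]
orientation: [-3.138, 0.001, 1.292]
force: [0.1, 0.2, 0.3]
opening: 0.035
```

```bash
python3 - <<'E'
from h import *
go(.48,-.25,.26,94)
# weight geometry: bar ends in side crop etc.
post=np.array([.5815,-.3725]);tip=np.array([.460,-.369]);d=(post-tip)/np.linalg.norm(post-tip)
print("hook +x deg",np.degrees(np.arctan2(d[1],d[0])),"bar on rod",tip+.025*d)
img=cv2.imread("pics/top0.png")[:,:,::-1].copy()
p=np.array([(547,329),(470,403),(622,405),(548,479)])/3.5+[300,110]; print("disc top",cast("top",p,.067).round(4))
p=np.array([(250,377),(157,463),(343,463),(252,550)])/3+[270,190]; print("disc side",cast("side",p,.067).round(4))
E
```

```text
tcp [ 0.6121 -0.0988  0.1673] rpy [-3.138e+00  1.000e-03  1.292e+00] q7 0.11 op 0.035 F [0.1 0.2 0.3] t 24.7
turn [-0.004  0.    -0.349] shift [-181.8  -85.7  -92.2]
hook +x deg -1.6500393955778805 bar on rod [ 0.48498963 -0.36971987]
disc top [[ 0.5425 -0.3739]
 [ 0.4813 -0.311 ]
 [ 0.4825 -0.4323]
 [ 0.4223 -0.3719]]
disc side [[ 0.5029 -0.3144]
 [ 0.4257 -0.3553]
 [ 0.5391 -0.389 ]
 [ 0.4647 -0.4258]]
```

Request:
carry_out:
  plan: [0,0,-0.1,0,0,-40,0.4,0,0,-0.2,0,0,-80,0.8,0,0,-0.35,-40,-19,-90,0.8,0,0,-0.5,-80,-38,-90,0.8,0,0,-0.65,-120,-57,-90,0.8,0,0,-0.8,-160,-76,-90,0.8,0,0,-0.95,-182,-86,-90,0.8,0,0,-1.1,-182,-86,-90,0.8,0,0,-1.25,-182,-86,-90,0.8,0,0,-1.34,-182,-86,-90,0.8]

```text
clock: 25.7
tcp_pos: [0.4805, -0.2511, 0.2591]
orientation: [3.142, 0.001, 2.636]
force: [-0.3, -0.3, 1.4]
opening: 0.0706
```

```bash
python3 - <<'E'
from h import *
go(.482,-.371,.22,-3)
T=bot.snapshot("top"); S=bot.snapshot("side"); cv2.imwrite("pics/top7.png",T[:,:,::-1]); cv2.imwrite("pics/side7.png",S[:,:,::-1])
k=dict(fx=3,fy=3,interpolation=cv2.INTER_CUBIC)
cv2.imwrite("pics/c7.png",np.hstack([cv2.resize(S[160:330,260:390,::-1],None,**k),cv2.resize(T[110:280,270:400,::-1],None,**k)]))
E
```

```text
tcp [ 0.4805 -0.2511  0.2591] rpy [3.142e+00 1.000e-03 2.636e+00] q7 1.58 op 0.0706 F [-0.3 -0.3  1.4] t 25.7
turn [2.000e-03 0.000e+00 2.688e+00] shift [ -59.4 -104.2   39.1]
```

View pics/c7.png

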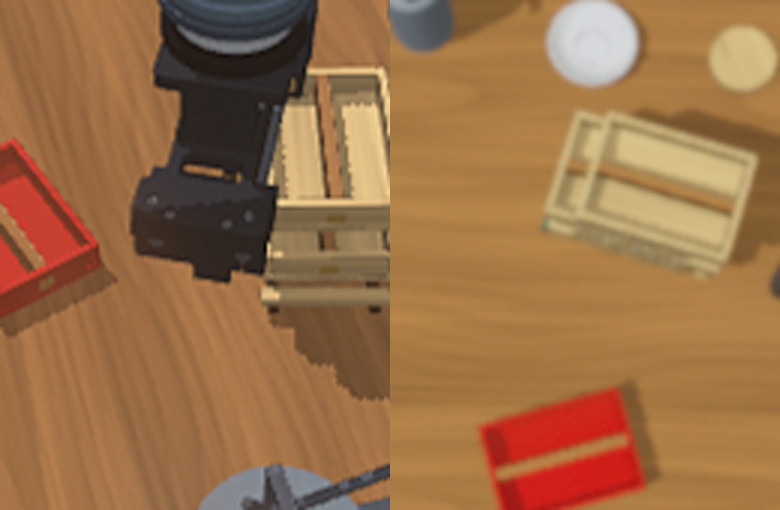

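Request:
carry_out:
  plan: [0,0,-0.1,-15,-26,0,0.8,0,0,-0.2,-35,-61,0,0.8,0,0,-0.3,-50,-88,10,0.8,0,0,-0.4,-59,-104,20,0.8,0,0,-0.453,-59,-104,39,0.8,0,0,-0.453,-59,-104,39,0.8,0,0,-0.453,-59,-104,39,0.8,0,0,-0.453,-59,-104,39,0.8,0,0,-0.453,-59,-104,39,0.8,0,0,-0.453,-59,-104,39,0.8]

```text
clock: 26.8
tcp_pos: [0.4819, -0.3698, 0.2195]
orientation: [-3.141, 0.001, 3.085]
force: [-0.2, -1.0, -0.1]
opening: 0.0707
```

```bash
python3 - <<'E'
from h import *
go(.482,-.371,.097,177)
T=bot.snapshot("top"); S=bot.snapshot("side"); cv2.imwrite("pics/top8.png",T[:,:,::-1]); cv2.imwrite("pics/side8.png",S[:,:,::-1])
for z in (.142,.112): pass
for n,im,lo,smax in(("top",T,(14,40,130),120),("side",S,(15,50,165),165)):
    for b in blobs(n,im,lo,(35,smax,255),.142,2000):
        if b[2][1]<250: print(n,*b)
k=dict(fx=3,fy=3,interpolation=cv2.INTER_CUBIC)
cv2.imwrite("pics/c8.png",np.hstack([cv2.resize(S[150:320,310:430,::-1],None,**k),cv2.resize(S[240:400,300:430,::-1],None,fx=3,fy=510/160)]))
E
```

```text
tcp [ 0.4819 -0.3698  0.2195] rpy [-3.141e+00  1.000e-03  3.085e+00] q7 2.22 op 0.0707 F [-0.2 -1.  -0.1] t 26.8
turn [-0.001  0.001 -0.004] shift [-1.000e-01 -1.100e+00  1.225e+02]
top [356. 173.] [607.9 -85.4] [121.3 170.3] 74.7
```

View pics/c8.png

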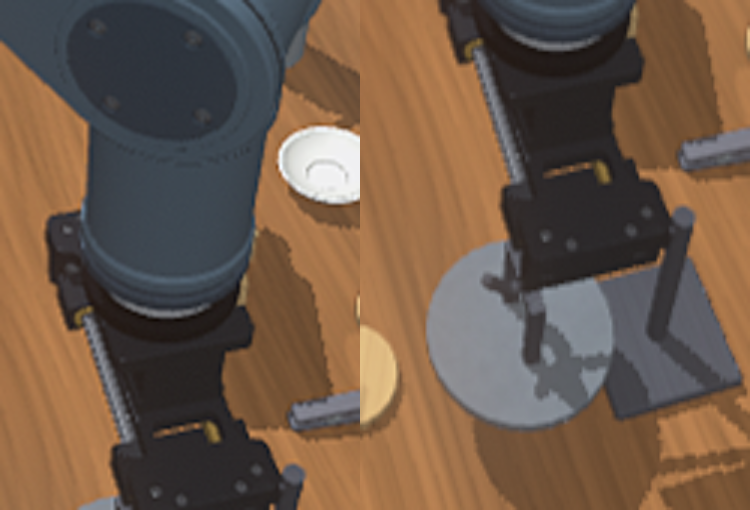

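```bash
python3 - <<'E'
from h import *
p=cast("top",(np.array([(607,115),(757,157),(728,262),(582,218)])-[390,0])/3+[270,110],.142);print(p.round(4),p.mean(0))
E
```

```text
[[ 0.6753 -0.0472]
 [ 0.6398 -0.1814]
 [ 0.5445 -0.1559]
 [ 0.5809 -0.0267]] [ 0.61015231 -0.10280027]
```

Request:
carry_out:
  plan: [0,0,0,0,-1,20,0.8,0,0,0,0,-1,45,0.8,0,0,0,0,-1,65,0.8,0,0,0,0,-1,85,0.8,0,0,0,0,-1,100,0.8,0,0,0,0,-1,112,0.8,0,0,0,0,-1,119,0.8,0,0,0,0,-1,122,0.8,0,0,0,0,-1,122,0.8,0,0,0,0,-1,122,0.8]
  newtons: 40

```text
clock: 27.9
tcp_pos: [0.4818, -0.3712, 0.0974]
orientation: [-3.141, 0.001, 3.085]
force: [0.7, -0.9, 0.8]
opening: 0.0708
```

```bash
python3 - <<'E'
from h import *
go(.482,-.371,.097,177)
S=bot.snapshot("side"); T=bot.snapshot("top")
k=dict(fx=3,fy=3,interpolation=cv2.INTER_CUBIC)
cv2.imwrite("pics/c9.png",np.hstack([cv2.resize(S[260:400,310:430,::-1],None,**k),cv2.resize(T[150:290,410:520,::-1],None,**k)]))
E
```

```text
tcp [ 0.4818 -0.3712  0.0974] rpy [-3.141e+00  1.000e-03  3.085e+00] q7 2.26 op 0.0708 F [ 0.7 -0.9  0.8] t 27.9
turn [-0.001  0.001 -0.005] shift [-0.2  0.3  0.4]
```

View pics/c9.png

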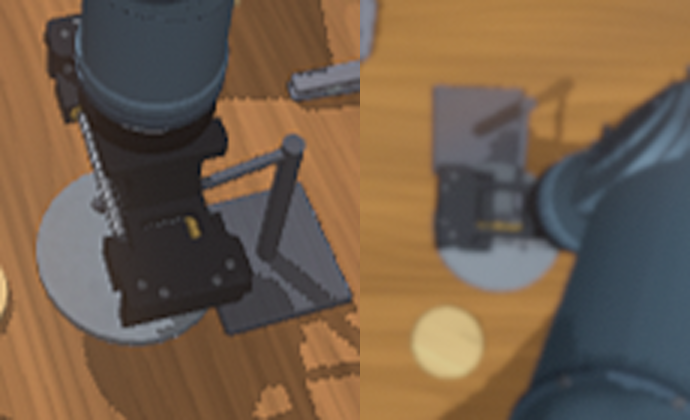

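Request:
carry_out:
  plan: [0,0,0,0,0,0,0.4,0,0,0,0,0,0,0.4,0,0,0,0,0,0,0.4,0,0,0,0,0,0,0.4,0,0,0,0,0,0,0.4,0,0,0,0,0,0,0.4,0,0,0,0,0,0,0.4,0,0,0,0,0,0,0.4,0,0,0,0,0,0,0.4,0,0,0,0,0,0,0.4]
  newtons: 40

```text
clock: 29.0
tcp_pos: [0.4814, -0.3706, 0.0966]
orientation: [3.141, -0.0, 3.085]
force: [0.2, 2.3, 0.3]
opening: 0.0472
```

Request:
carry_out:
  plan: [0,0,0,0,0,-6,0.3,0,0,0,0,0,-14,0.3,0,0,0,0,0,-22,0.3,0,0,0,0,0,-28,0.3,0,0,0,0,0,-30,0.3,0,0,0,0,0,-30,0.3,0,0,0,0,0,-30,0.3,0,0,0,0,0,-30,0.3,0,0,0,0,0,-30,0.3,0,0,0,0,0,-30,0.3]
  newtons: 40

```text
clock: 30.0
tcp_pos: [0.4813, -0.3708, 0.1265]
orientation: [3.141, -0.0, 3.085]
force: [-1.0, -0.2, -5.4]
opening: 0.0473
```

Request:
carry_out:
  plan: [0,0,0,5,0,0,0.3,0,0,0,14,0,0,0.3,0,0,0,25,0,0,0.3,0,0,0,37,0,0,0.3,0,0,0,50,0,0,0.3,0,0,0,62,0,0,0.3,0,0,0,72,0,0,0.3,0,0,0,79,0,0,0.3,0,0,0,80,0,0,0.3,0,0,0,80,0,0,0.3]

```text
clock: 31.0
tcp_pos: [0.4017, -0.3664, 0.1269]
orientation: [-3.141, 0.001, 3.085]
force: [-0.3, -0.4, -5.4]
opening: 0.0476
```

```bash
python3 - <<'E'
from h import *
go(.613,-.1005,.24,177)
go(.48,-.20,.24,177)
T=bot.snapshot("top");S=bot.snapshot("side")
k=dict(fx=3,fy=3,interpolation=cv2.INTER_CUBIC)
cv2.imwrite("pics/c10.png",np.hstack([cv2.resize(S[250:400,270:400,::-1],None,**k),cv2.resize(T[120:270,310:440,::-1],None,**k)]))
for n in("top","side"): cv2.imwrite(f"pics/{n}10.png",(T if n=="top" else S)[:,:,::-1])
E
```

```text
tcp [ 0.4017 -0.3664  0.1269] rpy [-3.141e+00  1.000e-03  3.085e+00] q7 2.33 op 0.0476 F [-0.3 -0.4 -5.4] t 31.0
turn [-0.     0.001 -0.004] shift [-195.9  277.5 -113.1]
tcp [ 0.4017 -0.3664  0.1269] rpy [-3.141e+00  1.000e-03  3.085e+00] q7 2.33 op 0.0476 F [-0.3 -0.4 -5.4] t 31.0
turn [-0.     0.001 -0.004] shift [ -68.8  170.6 -113.1]
```

View pics/c10.png

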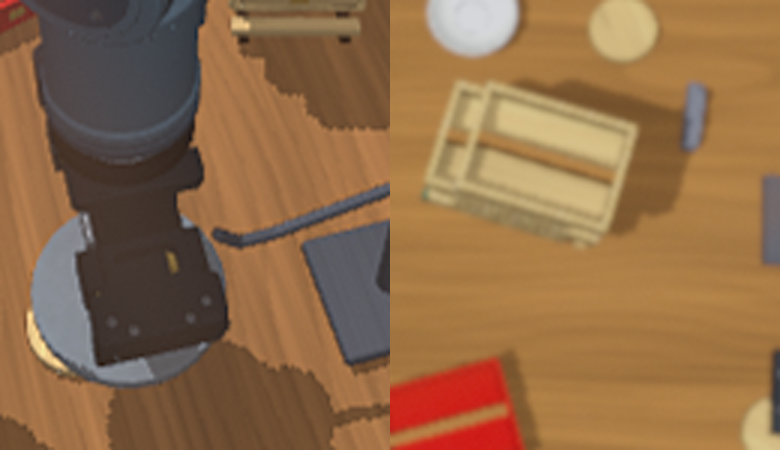

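Request:
carry_out:
  plan: [0,0,0,0,0,-25,0.3,0,0,0,0,0,-60,0.3,0,0,0,-10,15,-95,0.3,0,0,0,-35,50,-113,0.3,0,0,0,-63,90,-113,0.3,0,0,0,-92,130,-113,0.3,0,0,0,-120,170,-113,0.3,0,0,0,-148,210,-113,0.3,0,0,0,-173,245,-113,0.3,0,0,0,-188,267,-113,0.3]

```text
clock: 32.1
tcp_pos: [0.6068, -0.1054, 0.2394]
orientation: [3.139, 0.001, 3.09]
force: [-0.2, -0.9, -5.8]
opening: 0.0475
```

```bash
python3 - <<'E'
from h import *
go(.612,-.101,.179,177)
E
```

```text
tcp [ 0.6068 -0.1054  0.2394] rpy [3.139e+00 1.000e-03 3.090e+00] q7 1.7 op 0.0475 F [-0.2 -0.9 -5.8] t 32.1
turn [0.002 0.001 0.001] shift [-4.9  4.6 60.5]
```

Request:
carry_out:
  plan: [0,0,0,-4,5,5,0.3,0,0,0,-7,9,15,0.3,0,0,0,-7,9,25,0.3,0,0,0,-7,9,35,0.3,0,0,0,-7,9,43,0.3,0,0,0,-7,9,49,0.3,0,0,0,-7,9,53,0.3,0,0,0,-7,9,55,0.3,0,0,0,-7,9,56,0.3,0,0,0,-7,9,56,0.3]

```text
clock: 33.1
tcp_pos: [0.612, -0.102, 0.1841]
orientation: [-3.142, 0.0, 3.085]
force: [-1.5, -0.2, -4.7]
opening: 0.0475
```

```bash
python3 - <<'E'
from h import *
go(.612,-.101,.179,177)
E
```

```text
tcp [ 0.612  -0.102   0.1841] rpy [-3.142  0.     3.085] q7 1.7 op 0.0475 F [-1.5 -0.2 -4.7] t 33.1
turn [-0.     0.    -0.004] shift [0.  1.  5.1]
```

Request:
carry_out:
  plan: [0,0,0,0,1,1,0.3,0,0,0,0,1,2,0.3,0,0,0,0,1,3,0.3,0,0,0,0,1,4,0.3,0,0,0,0,1,4.5,0.3,0,0,0,0,1,5,0.3,0,0,0,0,1,5,0.3,0,0,0,0,1,5,0.3,0,0,0,0,1,5,0.3,0,0,0,0,1,5,0.3]

```text
clock: 34.1
tcp_pos: [0.6125, -0.1019, 0.1807]
orientation: [-3.141, 0.002, 3.084]
force: [-6.9, -2.5, 12.0]
opening: 0.0472
```

Request:
carry_out:
  plan: [0,0,0,0,0,-1,0.3,0,0,0,0,0,-1,0.3,0,0,0,0,0,-1,0.3,0,0,0,0,0,-1,0.75,0,0,0,0,0,-1,0.75,0,0,0,0,0,-1,0.75,0,0,0,0,0,-1,0.75,0,0,0,0,0,-15,0.75,0,0,0,0,0,-45,0.75,0,0,0,0,0,-85,0.75]

```text
clock: 35.1
tcp_pos: [0.6109, -0.1006, 0.2641]
orientation: [3.141, -0.003, 3.085]
force: [0.5, 0.2, -0.5]
opening: 0.0661
```

Request:
carry_out:
  plan: [0,0,0,0,0,-40,0.75,0,0,0,30,0,-60,0.75,0,0,0,60,30,-60,0.75,0,0,0,90,70,-60,0.75,0,0,0,110,110,-60,0.75,0,0,0,120,150,-60,0.75,0,0,0,120,190,-60,0.75,0,0,0,120,230,-60,0.75,0,0,0,120,260,-60,0.75,0,0,0,120,260,-60,0.75]

```text
clock: 36.1
tcp_pos: [0.5063, 0.1708, 0.3247]
orientation: [3.139, 0.001, 3.092]
force: [0.6, 0.1, -1.2]
opening: 0.0658
```

```bash
python3 - <<'E'
from h import *
go(.612,-.101,.179,177)
T=bot.snapshot("top");S=bot.snapshot("side")
k=dict(fx=3,fy=3,interpolation=cv2.INTER_CUBIC)
cv2.imwrite("pics/c11.png",np.hstack([cv2.resize(S[120:290,300:430,::-1],None,**k),cv2.resize(T[100:270,300:430,::-1],None,**k)]))
E
```

```text
tcp [0.5063 0.1708 0.3247] rpy [3.139e+00 1.000e-03 3.092e+00] q7 1.12 op 0.0658 F [ 0.6  0.1 -1.2] t 36.1
turn [0.003 0.001 0.003] shift [-119.  -266.6  145. ]
```

View pics/c11.png

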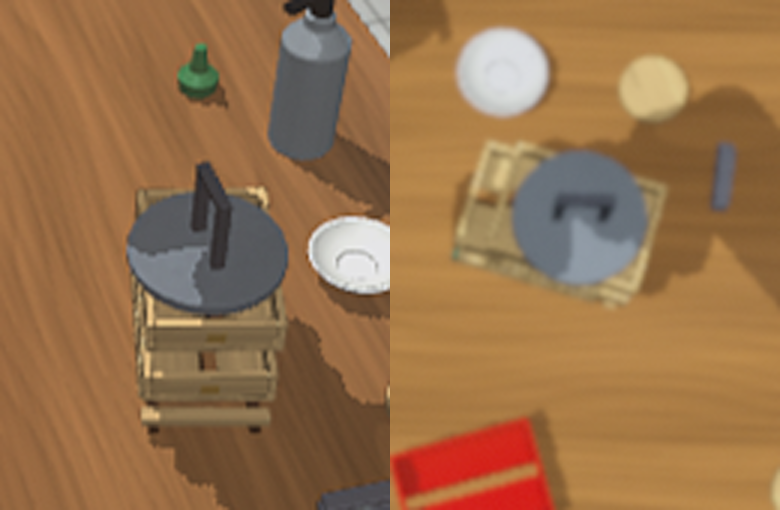

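```bash
python3 - <<'E'
from h import *
f=lambda p:(np.array(p)-[390,0])/3+[300,100]
C=np.array([.6185,-.086]);y=np.array([.276,.961]);x=np.array([.961,-.276])
rep=lambda n,P:print(n,P.round(4),"rack x,y mm",((P-C)@x*1000).round(1),((P-C)@y*1000).round(1))
w=cast("top",f([(513,218),(646,218),(580,151),(580,285)]),.150).mean(0);rep("weight top",w)
g=lambda p:np.array(p)/3+[300,120]
w=cast("side",g([(127,250),(288,250),(209,193),(209,309)]),.148);rep("weight side",w.mean(0))
q=cast("side",g([(145,326),(285,322)]),.142).mean(0)   # front rim edge of top tray
rep("tray4 centre from bare edge (side)",q+.07*y)
q=cast("top",f([(666,185),(637,292)]),.142).mean(0);rep("tray4 centre from bare edge (top)",q+.07*y)
q=cast("side",g([(141,378),(274,376)]),.082).mean(0);rep("tray2 (side)",q+.07*y)
S=bot.snapshot("side");print(bot.read_state()["force"].round(1))
E
```

```text
weight top [ 0.6083 -0.1033] rack x,y mm -5.1 -19.4
weight side [ 0.6113 -0.1028] rack x,y mm -2.3 -18.1
tray4 centre from bare edge (side) [ 0.6116 -0.1003] rack x,y mm -2.7 -15.7
tray4 centre from bare edge (top) [ 0.6124 -0.1005] rack x,y mm -1.9 -15.6
tray2 (side) [ 0.6106 -0.1005] rack x,y mm -3.5 -16.1
[ 0.2 -0.2 -0.7]
```

```bash
python3 -c "
from workcell import bot
print(bot.close_job())"
```

```text
the job is handed in; nothing more can be done
None
```

I stacked the four pale trays on the drying rack (green end, bare end, green end, bare end). Then I lifted the iron weight off its hook, set it down in the grip on the top tray, let go and moved the arm clear. The job was handed in at about 36 s; no verdict was reported.

- **Trays:** four pale trays were visible on the table. I left the grey and red look-alikes alone.
- **Stack:** in the rack's frame, the second and top trays sit about 16 mm towards the bare end and 2–4 mm off the centre line. The target is 14 ± 8 mm and within 11 mm. The first and third trays, measured just after placing, were within about 3 mm of target.
- **Weight:** it is upright, within about 5 mm of the top tray's middle in both views. The vertical force reading reached 12 N as it touched down.
- **Other things:** those in the last pictures (pump, stopper, dish, one round, clip) look undisturbed. I did not re-measure them, and I did not check the other round after the weight was moved.
- **Disagreements:** an early top-view estimate of the top tray was about 4 mm off the later ones. The two views differ by about 3 mm on the weight. Both are well inside tolerance.

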